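# Kit the three solder spools into their wells

## Task

Gather the three spools of solder wire scattered on the open bench to the right of the brown mat (not the stock at the back, by the mug and the spray bottle) into the wooden tray, each standing upright in the round well made for its size: the smallest spool in the narrowest well, the middle one in the middle-sized well, the largest in the widest. Do not tip a spool over on the way, and leave the tape roll, the flux jar and the reel of braid where they are on the bench.

Things in the scene. Friction and masses are not known exactly. Their poses are not given: they have to be found in the camera images.
- tray: shallow plywood tray, fixed, lying on a 3 mm brown mat, 290 mm long by 106 mm wide, its lip 13.5 mm above the bench, lower than the rims of the three grey wells on it. Origin at the centre of its underside, 3.5 mm above the bench; y along its length (the row of wells), x across, z up. A low wire iron rest (about 70 mm tall) stands on the mat beyond its right end
- spool_small_centre (a point): the small solder spool (smallest of three), flanges blue, standing loose on the bench on one flange: two round flanges 42 mm in diameter, 30 mm tall, a wire end may stick out a few mm at one side. Origin on its axis half-way up (15 mm above its underside), z up along the axis. It is taken across the flanges from above, at any yaw; it behaves as a solid cylinder
- well_small_floor (a point): the small round well (a shallow grey ring-shaped cup, narrowest of three) fixed on the wooden tray: inside diameter 57 mm, outside 63 mm, rim 9 mm above its inner floor, floor 12.5 mm above the bench. Origin at the centre of the inner floor, z up, y along the row of the three wells (92 mm from well to well, in any order), x across the tray
- spool_medium_centre (a point): the medium solder spool (middle-sized of three), flanges dark green, standing loose on the bench on one flange: two round flanges 49 mm in diameter, 52 mm tall, a wire end may stick out a few mm at one side. Origin on its axis half-way up (26 mm above its underside), z up along the axis. It is taken across the flanges from above, at any yaw; it behaves as a solid cylinder
- well_medium_floor (a point): the medium round well (a shallow grey ring-shaped cup, middle-sized of three) fixed on the wooden tray: inside diameter 68 mm, outside 74 mm, rim 9 mm above its inner floor, floor 12.5 mm above the bench. Origin at the centre of the inner floor, z up, y along the row of the three wells (92 mm from well to well, in any order), x across the tray
- spool_large_centre (a point): the large solder spool (largest of three), flanges dark grey, standing loose on the bench on one flange: two round flanges 62 mm in diameter, 58 mm tall, a wire end may stick out a few mm at one side. Origin on its axis half-way up (29 mm above its underside), z up along the axis. It is taken across the flanges from above, at any yaw; it behaves as a solid cylinder
- well_large_floor (a point): the large round well (a shallow grey ring-shaped cup, widest of three) fixed on the wooden tray: inside diameter 82 mm, outside 88 mm, rim 9 mm above its inner floor, floor 12.5 mm above the bench. Origin at the centre of the inner floor, z up, y along the row of the three wells (92 mm from well to well, in any order), x across the tray
- tape_roll_centre (a point): roll of black insulating tape with an open middle, lying flat, 55 x 53 mm across and 19 mm tall; origin at its centre half-way up. Not solder: stays where it is
- flux_jar_centre (a point): round amber-brown jar with a dark screw lid, 52 mm across, 38 mm tall; origin at its centre half-way up. Not solder: stays where it is
- braid_reel_centre (a point): flat grey-green round reel of desoldering braid with a pale middle, a copper-coloured end sticking out, lying flat, 42 x 76 mm with the end, 10 mm tall; origin at the middle of that outline, half-way up. Not solder: stays where it is
Not all that is in view belongs to the job. Leave any blue or red look-alike of the part that bears spool_large_centre alone.

How it is judged:
By the outcome, as a careful person would: the job done as asked, in the order asked, and still so for the second after the job is handed in, with the robot touching nothing.
It also fails if it takes over 83 s, if anything falls off the work surface, if the arm or the gripper's body presses on something with over 40 N, if the wrist force passes 120 N, or if a joint passes its speed limit or range.

## Robot

A 7-joint arm with a two-finger parallel gripper is mounted at the origin on a cart in front of the work surface, level with it; the furniture and walls round the work are solid. World frame = base frame: x ahead of the robot, y to its left, z up, the work surface at z = 0. Lengths are in mm, angles in rad, forces in N, time in s.
With the tool pointing down it reaches from about 400 to 850 mm from the base axis. Payload 6.9 kg.
Tool frame: the origin (TCP) lies midway between the tips of the shut fingers; the grasp point (between the pads) lies 19 mm behind it (r.tcp_to_grasp is the distance from the TCP to the grasp point, in mm); z points along the fingers, y is the line along which they close (so a half turn about z gives the same grasp; the last joint's range is limited). The gripper opens to 85 mm and grips with 20 to 120 N. Pads are 22 mm wide; open, the fingers measure 114 mm over their backs; the gripper's body (76 mm by 85 mm) begins 54 mm behind the grasp point. The pads swing forward as they close: fully open they stand 13 mm farther back than shut.
Start: joints at [-1.058, 0.507, -0.238, 1.5, 0.126, 1.149, -0.155], TCP at [247.312, 573.976, 231.275] pointing down, gripper open.
Joint ranges: [-3.08, 3.08], [-0.24, 2.05], [-1.43, 1.35], [0, 2.5], [-1.52, 4.66], [0.17, 1.96], [-2.89, 2.89]. Speed limits (rad/s): [2.39, 2.39, 3.14, 3.14, 3.14, 3.14, 3.14].

## Interface

Orientations are given as a 3x3 rotation matrix whose columns are the frame's x, y, z axes.
In Python, from cell import r gives the robot as it stands.
- The arm moves only by the shell command python3 -m inch 'ROWS' [FORCE]. ROWS is JSON, one flat list of numbers, 7 for each row, row after row: the turn, a rotation vector about the tool's x, y, z in degrees, then the shift along the tool's x, y, z in mm, then the finger opening in mm, from 0 to 85.4. A call has exactly 10 rows; each row shifts and turns the commanded pose from where the row before left it, along the tool's axes as they then stand; what a row does not reach is not made up. A row lasts 1/8 s, in which the tool goes at most 62.5 mm and 10.7 degrees, less where a joint would pass 70% of its speed; a pose out of reach is approached as far as the arm can. A call with a gripper value outside its range is refused whole. The fingers move at their own pace and stop on an object; FORCE is the grip in N (left out, the last holds). Time passes only in rows, so rows that do not move let the fingers close, or fill a call up. It gives the time, the measured TCP pose, the force, the opening and the grip force at its end, in the units of the state.
- r.sense(): the state, without advancing time (a new reading comes with each control period).
- r.snapshot(name): name is "scene" or "top" or "wrist"; returns the picture (384x512x3 uint8, red, green, blue); there is no depth.
- r.get_calibration(name): a dict with "fov_y" (degrees; the focal length in pixels is half the picture's height over the tangent of half this angle, whatever the lens; pixels are square), "cx", "cy" (the principal point, pixels), "camera_from_world" (4x4, takes a point from world to camera coordinates); the wrist camera has in their place "T_tool_cam" (4x4, takes a point from camera to tool coordinates, whose origin is the TCP and whose axes are the flange's). Camera axes: x right, y up, looking along -z (the intrinsics and any distortion apply to the point x, -y, -z); pixel columns grow to the right and rows downward; lengths in mm; the calibration is good to about 2 mm. A picture is of the moment at which its call begins: read the wrist's pose just before it. get_calibration takes no time and is no camera call.
- r.finish_job(): hands the job in; it is judged then, once.
Trained networks look in the newest picture that a camera, given by its name, has taken for a name from the list of things; names that differ only in an ending like _2 or _b are one class to them, and where a whole thing is asked for, a point or a joint stands for the part that bears it (a point fixed in the world has none). Each returns a list of dicts, best first, with "score" (0 to 1); they miss things now and then, are a little off and sometimes report something else, mostly with a low value. They report only what shows in the picture. A call takes as long as a camera call. They do not tell look-alikes from the thing itself.
- r.search_frame(camera, label): "bbox" ([left, top, right, bottom] in pixels, round what is visible of it).
The state is a dict: "time_s": time; "joint_pos": joint angles; "dq": joint speeds; "effort": joint torques, N m; "tool_pos": TCP position; "ee_rot": TCP orientation; "contact_force": force on the tool from outside, world axes, zero at the start; "wrist_torque": the same for the moment, N m; "grip_width": opening from 0.0 (shut) to 1.0 (fully open); "gripper_force": force on a finger pad.
Only numpy, scipy, OpenCV 4.12 (cv2) and the standard library are available. Lean on these libraries where they do the work, as an engineer would, in place of code of your own. Each camera call takes 0.05 s, during which the arm holds its last target. There are 200 camera calls.

## Working session

There is one attempt and no reset: what is moved stays moved. The work goes in short steps, Python scripts to look and compute and a shell command to move; the robot and the scene stay as the last step left them, time stands still between calls to the robot, and variables do not carry over. Pictures are saved under pics/ and viewed, at most 14 in all, crops included, and the job is handed in when it is done.

```bash
mkdir -p pics; ls; python3 - <<'E'
from cell import r
import cv2,numpy as np
s=r.sense();print(s['time_s'],s['tool_pos'],np.round(s['ee_rot'],3),s['grip_width'],r.tcp_to_grasp)
for n in("scene","top"):
    im=r.snapshot(n);cv2.imwrite(f"pics/{n}0.png",im[:,:,::-1])
    print(n,{k:np.round(v,3).tolist() for k,v in r.get_calibration(n).items()})
    for l in "spool_small_centre well_small_floor spool_medium_centre well_medium_floor spool_large_centre well_large_floor tape_roll_centre flux_jar_centre braid_reel_centre tray".split():
        print(l,[(np.round(d['bbox']).tolist(),round(d['score'],2)) for d in r.search_frame(n,l)][:4])
print(r.get_calibration("wrist"))
E
```

```text
pics
0.0 [247.18024192 573.4721354  230.45113884] [[-0.918  0.396 -0.001]
 [ 0.396  0.918 -0.002]
 [-0.    -0.002 -1.   ]] 1.0034040824569246 18.700000000000003
scene {'fov_y': 57.783, 'cx': 250.417, 'cy': 191.309, 'camera_from_world': [[0.723, -0.691, -0.003, -424.72], [0.527, 0.549, 0.649, -282.575], [-0.447, -0.471, 0.761, -827.273], [0.0, 0.0, 0.0, 1.0]]}
spool_small_centre [([280.0, 251.0, 297.0, 271.0], 0.84)]
well_small_floor [([188.0, 133.0, 206.0, 152.0], 0.51)]
spool_medium_centre [([310.0, 218.0, 328.0, 241.0], 0.65)]
well_medium_floor [([202.0, 151.0, 222.0, 168.0], 0.62)]
spool_large_centre [([279.0, 192.0, 301.0, 218.0], 0.79), ([353.0, 210.0, 380.0, 241.0], 0.74), ([319.0, 185.0, 344.0, 216.0], 0.67), ([283.0, 301.0, 316.0, 335.0], 0.63)]
well_large_floor [([216.0, 164.0, 239.0, 184.0], 0.8)]
tape_roll_centre [([315.0, 278.0, 338.0, 307.0], 0.34)]
flux_jar_centre [([316.0, 280.0, 339.0, 306.0], 0.63), ([188.0, 136.0, 209.0, 150.0], 0.58)]
braid_reel_centre [([235.0, 229.0, 254.0, 244.0], 0.5)]
tray [([180.0, 129.0, 251.0, 193.0], 0.61)]
top {'fov_y': 57.897, 'cx': 256.
[... 764 characters left out ...]
.0, 171.0, 378.0, 188.0], 0.73)]
flux_jar_centre [([355.0, 205.0, 376.0, 221.0], 0.48), ([315.0, 166.0, 336.0, 179.0], 0.25)]
braid_reel_centre [([149.0, 175.0, 171.0, 193.0], 0.69), ([275.0, 217.0, 288.0, 231.0], 0.57)]
tray [([144.0, 166.0, 237.0, 208.0], 0.68)]
{'fov_y': 67.08934302362033, 'cx': 255.2710708499646, 'cy': 191.63640070185363, 'T_tool_cam': array([[-7.66351614e-04,  9.47395018e-01,  3.20065763e-01,
         8.18522182e+01],
       [ 9.99999419e-01,  4.83412713e-04,  9.63453167e-04,
        -5.04353387e-01],
       [ 7.58046871e-04,  3.20066315e-01, -9.47394838e-01,
        -1.42664294e+02],
       [ 0.00000000e+00,  0.00000000e+00,  0.00000000e+00,
         1.00000000e+00]])}
```

```bash
cat > h.py <<'E'
import numpy as np,cv2
from cell import r
def ray(name,px,z,pose=None):
    c=r.get_calibration(name);f=192/np.tan(np.radians(c['fov_y']/2))
    d=np.array([(px[0]-c['cx'])/f,-(px[1]-c['cy'])/f,-1.])
    if name=='wrist':
        p,R=pose;T=np.eye(4);T[:3,:3]=R;T[:3,3]=p;W=T@c['T_tool_cam']
    else: W=np.linalg.inv(c['camera_from_world'])
    d=W[:3,:3]@d;o=W[:3,3];return (o+d*(z-o[2])/d[2])[:2]
E
python3 - <<'E'
from h import *
im=cv2.imread("pics/top0.png");cv2.imwrite("pics/topc.png",cv2.resize(im[110:280,130:390],None,fx=3,fy=3,interpolation=cv2.INTER_CUBIC))
im=cv2.imread("pics/scene0.png");cv2.imwrite("pics/scenec.png",cv2.resize(im[115:345,170:400],None,fx=2.6,fy=2.6,interpolation=cv2.INTER_CUBIC))
for n,p,z in [("small",(326.5,216.5),20),("med",(325.5,174.5),35),("large",(288,177),40),("L2",(345.5,140.5),40),("L3",(364,247.5),40),("tape",(369.5,179.5),15),("jar",(365.5,213),20),("braid",(281.5,224),5),("wM",(190,188.5),17),("wL",(217.5,191),17),("wS",(161.5,183),17)]: print(n,ray("top",p,z).round())
E
```

```text
small [ 457. -271.]
med [ 589. -271.]
large [ 584. -152.]
L2 [ 694. -338.]
L3 [ 358. -378.]
tape [ 571. -414.]
jar [ 464. -394.]
braid [ 437. -129.]
wM [559. 163.]
wL [548.  74.]
wS [579. 256.]
```

View pics/topc.png

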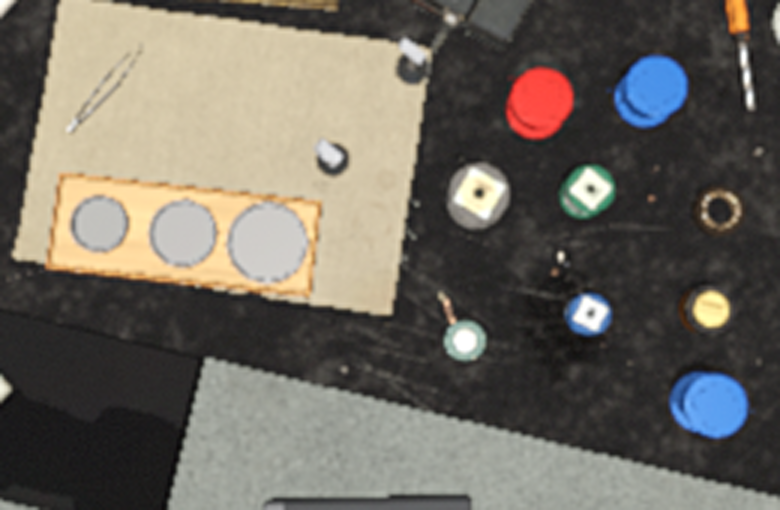

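View pics/scenec.png

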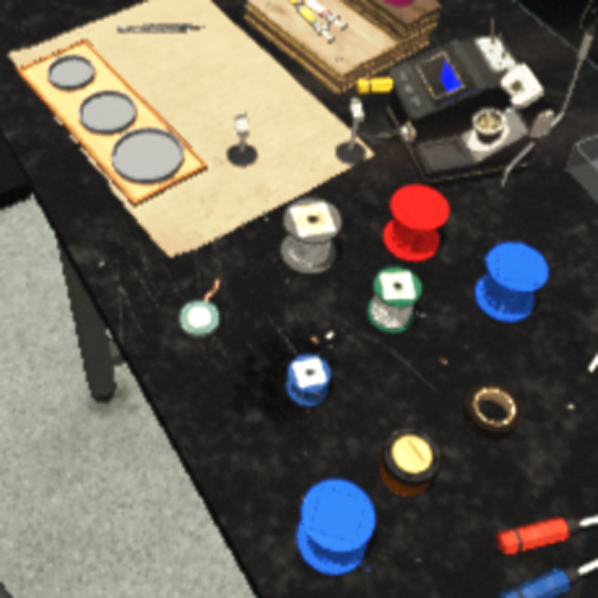

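Top-crop pixels: the grey spool at (479,195) is the large one, because its flanges are dark grey. The red (540,102) and blue (650,90), (710,404) spools are look-alikes to leave. The green spool at (588,191) is medium, and the small blue one with a white label at (588,314) is small. Wells left to right: narrow (99,223), middle (184,233), wide (267,242).

I'll move over the tray for a wrist look.

```bash
python3 -m inch '[0,0,0,-45,-25,6,85, 0,0,0,-45,-25,6,85, 0,0,0,-45,-25,6,85, 0,0,0,-45,-25,6,85, 0,0,0,-45,-25,6,85, 0,0,0,-45,-25,6,85, 0,0,0,-45,-25,6,85, 0,0,0,-45,-25,6,85, 0,0,0,-45,-25,6,85, 0,0,0,0,0,0,85]' 30
cat >> h.py <<'E'
def look(fn):
    s=r.sense();im=r.snapshot("wrist")[:,:,::-1].copy();cv2.imwrite("pics/"+fn,im)
    return im,(np.array(s['tool_pos']),np.array(s['ee_rot'])),s
def tod(s,t): # world target TCP -> tool-frame shift
    d=np.array(s['ee_rot']).T@(np.array(t)-np.array(s['tool_pos']));return d.round(1)
E
python3 - <<'E'
from h import *
im,p,s=look("w1.png");print(s['time_s'],p[0].round(1),p[1].round(3).tolist())
for l in("well_small_floor","well_medium_floor","well_large_floor"):
    for d in r.search_frame("wrist",l)[:3]:
        b=d['bbox'];print(l,np.round(b),d['score'],ray("wrist",((b[0]+b[2])/2,(b[1]+b[3])/2),21,p).round(1))
E
```

```text
time_s: 2.35
tool_pos: [532.8, 201.9, 176.6]
ee_rot: [[-0.915, 0.403, 0.0], [0.403, 0.915, -0.003], [-0.001, -0.002, -1.0]]
contact_force: [0.3, 1.6, 0.6]
grip_width: 0.996
gripper_force: 0.0
2.35 [532.8 201.9 176.6] [[-0.915, 0.403, 0.0], [0.403, 0.915, -0.003], [-0.001, -0.002, -1.0]]
well_small_floor [283. 164. 343. 216.] 0.6 [573.4 251.3]
well_medium_floor [199. 181. 267. 246.] 0.62 [563.  160.4]
well_large_floor [118. 192. 198. 263.] 0.64 [544.6  74.5]
well_large_floor [201. 179. 265. 248.] 0.35 [563.2 160. ]
```

View pics/w1.png

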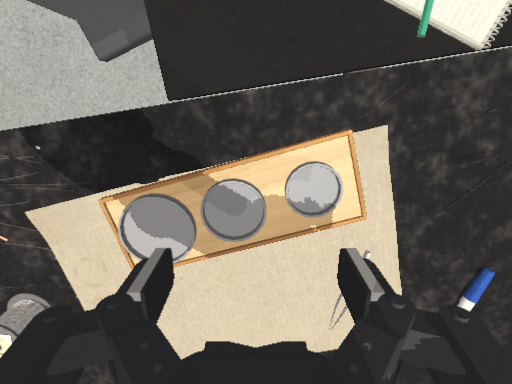

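The wells show at small (313,189), medium (233,210) and large (158,230), and the tray is clear. Next is the small spool.

```bash
python3 - <<'E'
from h import *
s=r.sense();p=(np.array(s['tool_pos']),np.array(s['ee_rot']))
W=np.array([ray("wrist",q,21,p) for q in((313.3,189),(233.5,210.3),(158,230))]);print(W.round(1),np.linalg.norm(np.diff(W,axis=0),axis=1))
u=(W[0]-W[2]);u/=np.linalg.norm(u);c=W.mean(0);print("fit",(c+92*u).round(1),c.round(1),(c-92*u).round(1))
print([ray("top",q,21).round(1) for q in((163,184.3),(191.3,187.7),(219,190.7))])
S=[ray("top",(327,214.3),30),ray("top",(327,173),52),ray("top",(290,174),58)];print(np.round(S,1))
print(tod(s,[*S[0],160]))
E
```

```text
[[568.9 259.5]
 [557.4 169.4]
 [545.5  80.1]] [90.82486809 90.06371112]
fit [569.2 260.9] [557.3 169.7] [545.3  78.5]
[array([574.4, 249.9]), array([560.7, 158.2]), array([548.4,  68.9])]
[[ 463.3 -271.1]
 [ 590.9 -272.8]
 [ 590.5 -157.6]]
[-128.  -466.9   17. ]
```

```bash
python3 -m inch '[0,0,0,-13,-50,2,85, 0,0,0,-13,-50,2,85, 0,0,0,-13,-50,2,85, 0,0,0,-13,-50,2,85, 0,0,0,-13,-50,2,85, 0,0,0,-13,-50,2,85, 0,0,0,-13,-50,2,85, 0,0,0,-13,-50,2,85, 0,0,0,-13,-50,1,85, 0,0,0,-13,-17,0,85]'
python3 - <<'E'
from h import *
for i in range(3): r.snapshot("wrist")
im,p,s=look("w2.png");print(s['time_s'],p[0].round(1),p[1].round(3).tolist(),np.round(s['joint_pos'],2), np.abs(s['dq']).max())
for l,z in(("spool_small_centre",15),("spool_medium_centre",26)):
    for d in r.search_frame("wrist",l)[:3]:
        b=d['bbox'];print(l,np.round(b),d['score'],ray("wrist",((b[0]+b[2])/2,(b[1]+b[3])/2),z,p).round(1))
E
```

```text
time_s: 3.8
tool_pos: [464.1, -275.3, 160.5]
ee_rot: [[-0.918, 0.398, -0.0], [0.398, 0.918, -0.001], [-0.0, -0.001, -1.0]]
contact_force: [1.1, 1.0, -0.2]
grip_width: 0.993
gripper_force: 0.0
3.95 [ 465.7 -272.4  160.3] [[-0.919, 0.395, 0.001], [0.395, 0.919, 0.001], [-0.0, 0.001, -1.0]] [ 0.56  0.44 -0.11  1.83  0.06  0.87  1.59] 0.027342208383339443
spool_small_centre [235. 152. 279. 197.] 0.93 [ 463.5 -270.4]
spool_medium_centre [276. 249. 327. 313.] 0.87 [ 594.6 -271.9]
```

View pics/w2.png

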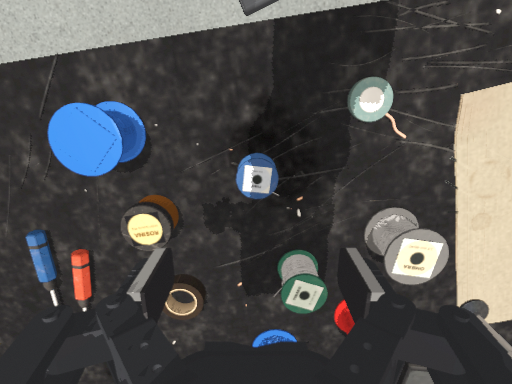

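This is the small blue spool with a white label, hole at (257,179). The medium green one is at (304,296), and the large grey one with a "solder" label is at (417,258). The big blue spools are look-alikes, at (97,138) and at the lower edge.

```bash
python3 - <<'E'
from h import *
s=r.sense();p=(np.array(s['tool_pos']),np.array(s['ee_rot']))
a=[ray("wrist",q,z,p) for q,z in(((257.5,179.2),30),((304.5,295.5),52),((417.5,258),58))];print(np.round(a,1))
print(tod(s,[*a[0],5]))
E
```

```text
[[ 463.8 -268.4]
 [ 593.  -270.3]
 [ 590.2 -154.1]]
[  2.5   1.4 155.3]
```

```bash
python3 -m inch '[0,0,0,2,0,25,80, 0,0,0,0,0,25,80, 0,0,0,0,0,25,80, 0,0,0,0,0,25,80, 0,0,0,0,0,20,80, 0,0,0,0,0,15,80, 0,0,0,0,0,10,80, 0,0,0,0,0,8,80, 0,0,0,0,0,0,80, 0,0,0,0,0,0,70]'
python3 -m inch '[0,0,0,0,0,0,30, 0,0,0,0,0,0,20, 0,0,0,0,0,0,20, 0,0,0,0,0,0,20, 0,0,0,0,0,0,20, 0,0,0,0,0,0,20, 0,0,0,0,0,-10,20, 0,0,0,0,0,-30,20, 0,0,0,0,0,-50,20, 0,0,0,0,0,-50,20]' 35
```

```text
time_s: 5.35
tool_pos: [463.2, -272.6, 7.7]
ee_rot: [[-0.918, 0.396, 0.001], [0.396, 0.918, -0.0], [-0.001, -0.0, -1.0]]
contact_force: [0.3, 0.2, 0.3]
grip_width: 0.823
gripper_force: 0.0
time_s: 6.6
tool_pos: [462.6, -272.3, 149.1]
ee_rot: [[-0.918, 0.396, -0.0], [0.396, 0.918, 0.0], [0.0, 0.0, -1.0]]
contact_force: [2.0, 0.2, -1.8]
grip_width: 0.471
gripper_force: 35.5
```

```bash
python3 -m inch '[0,0,0,11,54,0,20, 0,0,0,11,54,0,20, 0,0,0,11,54,0,20, 0,0,0,11,54,0,20, 0,0,0,11,54,0,20, 0,0,0,11,54,0,20, 0,0,0,11,54,0,20, 0,0,0,11,54,0,20, 0,0,0,11,54,0,20, 0,0,0,7,36,0,20]'
python3 - <<'E'
from h import *
for i in range(4): r.snapshot("wrist")
im,p,s=look("w3.png");print(s['time_s'],p[0].round(1),s['grip_width'])
for l,z in(("well_small_floor",21),("well_medium_floor",21),("well_large_floor",21),("spool_small_centre",15)):
    for d in r.search_frame("wrist",l)[:2]:
        b=d['bbox'];print(l,np.round(b),d['score'],ray("wrist",((b[0]+b[2])/2,(b[1]+b[3])/2),z,p).round(1))
E
```

```text
time_s: 7.85
tool_pos: [571.9, 252.2, 147.7]
ee_rot: [[-0.919, 0.393, 0.0], [0.393, 0.919, 0.001], [0.0, 0.001, -1.0]]
contact_force: [0.7, -0.4, -1.5]
grip_width: 0.472
gripper_force: 35.6
8.05 [571.8 249.2 147.3] 0.47602607792578566
well_small_floor [227. 154. 294. 210.] 0.89 [572.6 253.3]
well_medium_floor [133. 170. 211. 244.] 0.72 [561.7 162.1]
well_large_floor [ 41. 188. 135. 269.] 0.63 [548.6  71.6]
spool_small_centre [214. 208. 295. 306.] 0.8 [649.6 213.9]
```

View pics/w3.png

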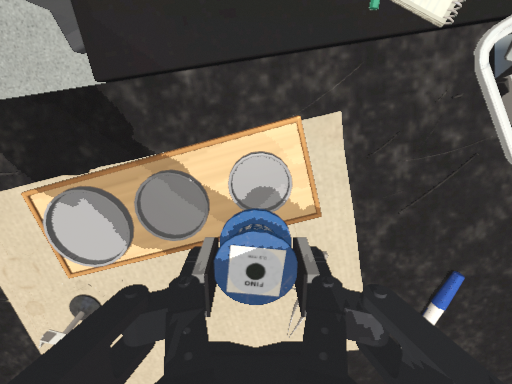

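```bash
python3 - <<'E'
from h import *
s=r.sense();p=(np.array(s['tool_pos']),np.array(s['ee_rot']));print(p[0].round(1))
W=np.array([ray("wrist",q,21,p) for q in((261,182.5),(172.5,204.5),(89.5,226))]);print(W.round(1))
u=(W[0]-W[2]);u/=np.linalg.norm(u);c=W.mean(0);F=[c+92*u,c,c-92*u];print("fit",np.round(F,1))
h=ray("wrist",(256,271),p[0][2]+22,p);print("held",h.round(1))
print(tod(s,[*(F[0]+p[0][:2]-h),21.5]), p[1].T[:2,:2]@(F[0]-p[0][:2]))
E
```

```text
[572.4 247.3 147.5]
[[574.1 251.7]
 [560.  161.8]
 [547.   72.5]]
fit [[574.1 253. ]
 [560.4 162. ]
 [546.6  71. ]]
held [571.8 247.2]
[  0.2   6.3 126. ] [0.6833532  5.89997968]
```

```bash
python3 -m inch '[0,0,0,0,5,10,20, 0,0,0,0,0,20,20, 0,0,0,0,0,20,20, 0,0,0,0,0,20,20, 0,0,0,0,0,15,20, 0,0,0,0,0,10,20, 0,0,0,0,0,5,20, 0,0,0,0,0,0,20, 0,0,0,0,0,0,20, 0,0,0,0,0,0,20]'
python3 - <<'E'
from h import *
print([np.round(r.snapshot("wrist") is None or r.sense()['tool_pos'],1) for i in range(6)])
E
```

```text
time_s: 9.55
tool_pos: [574.5, 253.6, 47.8]
ee_rot: [[-0.918, 0.396, 0.001], [0.396, 0.918, 0.0], [-0.001, 0.001, -1.0]]
contact_force: [-0.9, 0.1, -0.5]
grip_width: 0.472
gripper_force: 35.6
[array([574.4, 253.6,  47.8]), array([574.4, 253.6,  47.7]), array([574.3, 253.5,  47.6]), array([574.3, 253.5,  47.5]), array([574.2, 253.5,  47.4]), array([574.2, 253.5,  47.4])]
```

```bash
python3 -m inch '[0,0,0,0,-1,10,20, 0,0,0,0,0,8,20, 0,0,0,0,0,5,20, 0,0,0,0,0,2,20, 0,0,0,0,0,1.5,20, 0,0,0,0,0,0,20, 0,0,0,0,0,0,20, 0,0,0,0,0,0,46, 0,0,0,0,0,0,50, 0,0,0,0,0,0,55]'
```

```text
time_s: 11.1
tool_pos: [573.9, 252.6, 20.9]
ee_rot: [[-0.918, 0.396, 0.0], [0.396, 0.918, 0.0], [-0.0, 0.0, -1.0]]
contact_force: [0.3, -0.2, -0.8]
grip_width: 0.644
gripper_force: 0.0
```

```bash
python3 -m inch '[0,0,0,0,0,0,58, 0,0,0,0,0,0,58, 0,0,0,0,0,-10,60, 0,0,0,0,0,-15,60, 0,0,0,0,0,-25,70, 0,0,0,0,0,-35,85, 0,0,0,0,0,-40,85, 0,0,0,0,0,0,85, 0,0,0,0,0,0,85, 0,0,0,0,0,0,85]'
python3 - <<'E'
from h import *
im,p,s=look("w4.png");print(s['time_s'],p[0].round(1))
print(tod(s,[593.5,-270.5,170]))
E
```

```text
time_s: 12.35
tool_pos: [573.1, 252.2, 144.9]
ee_rot: [[-0.918, 0.396, -0.002], [0.396, 0.918, -0.001], [0.001, -0.001, -1.0]]
contact_force: [0.4, 0.1, -0.4]
grip_width: 0.993
gripper_force: 0.0
12.35 [573.1 252.2 144.9]
[-225.5 -472.   -24.7]
```

View pics/w4.png

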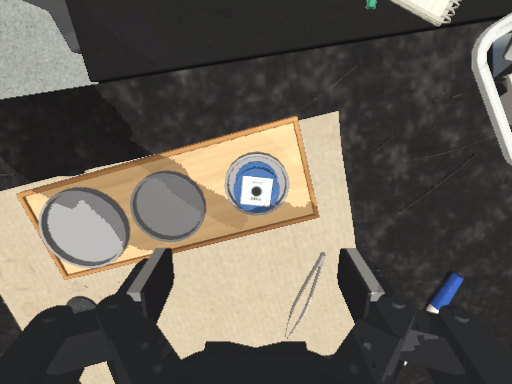

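The small spool at (257,190) stands in the narrow well at (257,183). On to the medium one.

```bash
python3 -m inch '[0,0,0,-24,-50,-3,85, 0,0,0,-24,-50,-3,85, 0,0,0,-24,-50,-3,85, 0,0,0,-24,-50,-3,85, 0,0,0,-24,-50,-3,85, 0,0,0,-24,-50,0,85, 0,0,0,-24,-50,0,85, 0,0,0,-24,-50,0,85, 0,0,0,-24,-50,0,85, 0,0,0,-9.5,-22,0,85]'
python3 - <<'E'
from h import *
for i in range(5): r.snapshot("wrist")
im,p,s=look("w5.png");print(s['time_s'],p[0].round(1))
for l,z in(("spool_medium_centre",26),("spool_large_centre",29)):
    for d in r.search_frame("wrist",l)[:4]:
        b=d['bbox'];print(l,np.round(b),d['score'],ray("wrist",((b[0]+b[2])/2,(b[1]+b[3])/2),z,p).round(1))
E
```

```text
time_s: 13.65
tool_pos: [592.7, -274.6, 159.6]
ee_rot: [[-0.917, 0.4, -0.002], [0.4, 0.917, -0.001], [0.001, -0.002, -1.0]]
contact_force: [0.3, 0.2, -0.3]
grip_width: 0.991
gripper_force: 0.0
13.9 [ 594.5 -267.6  160.4]
spool_medium_centre [226. 154. 278. 215.] 0.95 [ 596.5 -272.9]
spool_large_centre [ 2.  1. 72. 42.] 0.9 [ 394.7 -380.2]
spool_large_centre [200. 248. 258. 327.] 0.81 [ 696.8 -344. ]
spool_large_centre [294. 209. 364. 285.] 0.62 [ 692.4 -224.4]
```

View pics/w5.png

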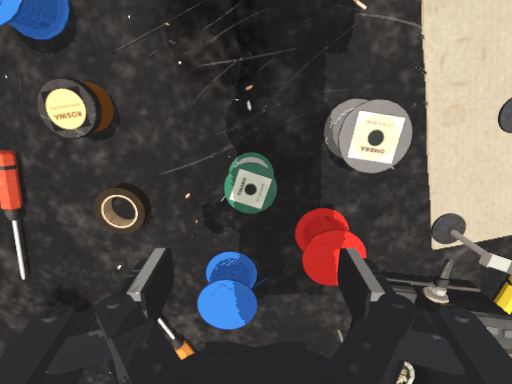

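The green medium spool's hole is at (251,189), and the grey large one's is at (376,137). There is clear space on either side for the fingers.

```bash
python3 - <<'E'
from h import *
s=r.sense();p=(np.array(s['tool_pos']),np.array(s['ee_rot']));print(p[0].round(1))
a=[ray("wrist",q,z,p) for q,z in(((251,188),52),((376,137),58))];print(np.round(a,1))
print(tod(s,[*a[0],17]))
E
```

```text
[ 594.7 -267.8  160.9]
[[ 592.5 -271.8]
 [ 590.8 -156.3]]
[  0.4  -4.7 143.9]
```

```bash
python3 -m inch '[0,0,0,0.5,-4.5,15,85, 0,0,0,0,0,25,85, 0,0,0,0,0,25,85, 0,0,0,0,0,25,85, 0,0,0,0,0,20,85, 0,0,0,0,0,15,85, 0,0,0,0,0,10,85, 0,0,0,0,0,9,85, 0,0,0,0,0,0,85, 0,0,0,0,0,0,70]'
python3 -m inch '[0,0,0,0,0,0,40, 0,0,0,0,0,0,25, 0,0,0,0,0,0,25, 0,0,0,0,0,0,25, 0,0,0,0,0,0,25, 0,0,0,0,0,0,25, 0,0,0,0,0,-10,25, 0,0,0,0,0,-30,25, 0,0,0,0,0,-50,25, 0,0,0,0,0,-50,25]' 40
```

```text
time_s: 15.3
tool_pos: [592.2, -274.3, 17.3]
ee_rot: [[-0.918, 0.396, 0.001], [0.396, 0.918, -0.0], [-0.001, -0.0, -1.0]]
contact_force: [-0.3, -0.8, 1.1]
grip_width: 0.822
gripper_force: 0.0
time_s: 16.55
tool_pos: [591.2, -274.1, 158.1]
ee_rot: [[-0.918, 0.396, -0.001], [0.396, 0.918, 0.0], [0.001, -0.0, -1.0]]
contact_force: [0.7, -0.8, -2.1]
grip_width: 0.552
gripper_force: 41.6
```

```bash
python3 -m inch '[0,0,0,23,44,0,25, 0,0,0,23,44,0,25, 0,0,0,23,44,0,25, 0,0,0,23,44,0,25, 0,0,0,23,44,0,25, 0,0,0,23,44,0,25, 0,0,0,23,44,0,25, 0,0,0,23,44,0,25, 0,0,0,16,36,0,25, 0,0,0,0,0,0,25]'
python3 - <<'E'
from h import *
for i in range(3): r.snapshot("wrist")
im,p,s=look("w6.png");print(s['time_s'],p[0].round(1))
for l,z in(("well_small_floor",21),("well_medium_floor",21),("well_large_floor",21)):
    for d in r.search_frame("wrist",l)[:2]:
        b=d['bbox'];print(l,np.round(b),d['score'],ray("wrist",((b[0]+b[2])/2,(b[1]+b[3])/2),z,p).round(1))
E
```

```text
time_s: 17.8
tool_pos: [560.7, 166.0, 157.0]
ee_rot: [[-0.921, 0.39, -0.0], [0.39, 0.921, 0.002], [0.001, 0.002, -1.0]]
contact_force: [-0.9, -1.0, -1.8]
grip_width: 0.559
gripper_force: 41.7
17.95 [561.7 160.  156.8]
well_small_floor [312. 126. 380. 187.] 0.91 [574.4 249.7]
well_medium_floor [221. 144. 294. 208.] 0.68 [558.  163.2]
well_medium_floor [129. 161. 213. 241.] 0.63 [547.5  70.7]
well_large_floor [128. 157. 217. 241.] 0.9 [546.2  73.2]
```

View pics/w6.png

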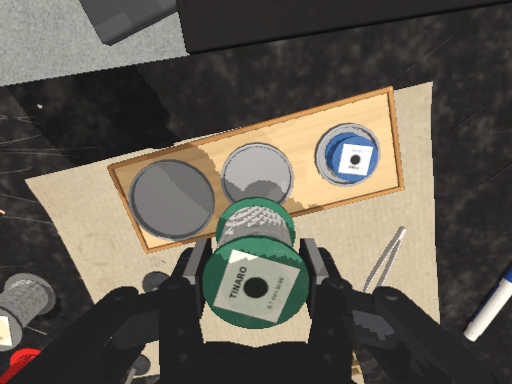

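The medium spool is held upright. The medium well is centred about (257,178), directly ahead.

```bash
python3 - <<'E'
from h import *
s=r.sense();p=(np.array(s['tool_pos']),np.array(s['ee_rot']));print(p[0].round(1))
W=np.array([ray("wrist",q,21,p) for q in((347,154.5),(257.5,178),(172,198.5))]);print(W.round(1))
u=(W[0]-W[2]);u/=np.linalg.norm(u);c=W.mean(0);F=[c+92*u,c,c-92*u];print("fit",np.round(F,1))
h=ray("wrist",(256.5,283),p[0][2]+35,p);print("held",h.round(1))
print(tod(s,[561,162,30]))
E
```

```text
[561.9 159.9 156.9]
[[573.4 251.3]
 [560.5 162. ]
 [545.7  73.1]]
fit [[574.  253.1]
 [559.9 162.1]
 [545.8  71.2]]
held [559.  161.1]
[  1.7   1.6 126.9]
```

```bash
python3 -m inch '[0,0,0,1,2,10,25, 0,0,0,0,0,20,25, 0,0,0,0,0,25,25, 0,0,0,0,0,25,25, 0,0,0,0,0,20,25, 0,0,0,0,0,12,25, 0,0,0,0,0,6,25, 0,0,0,0,0,3,25, 0,0,0,0,0,1.5,25, 0,0,0,0,0,0,25]'
```

```text
time_s: 19.4
tool_pos: [561.8, 163.7, 34.7]
ee_rot: [[-0.918, 0.396, 0.001], [0.396, 0.918, 0.0], [-0.001, 0.0, -1.0]]
contact_force: [0.1, 0.7, -2.3]
grip_width: 0.558
gripper_force: 41.7
```

```bash
python3 -m inch '[0,0,0,0,-1,2,25, 0,0,0,0,0,2,25, 0,0,0,0,0,0,25, 0,0,0,0,0,0,25, 0,0,0,0,0,0,52, 0,0,0,0,0,0,58, 0,0,0,0,0,0,64, 0,0,0,0,0,0,66, 0,0,0,0,0,-5,66, 0,0,0,0,0,-10,66]'
python3 -m inch '[0,0,0,0,0,-20,66, 0,0,0,0,0,-30,66, 0,0,0,0,0,-40,85, 0,0,0,0,0,-40,85, 0,0,0,0,0,0,85, 0,0,0,0,0,0,85, 0,0,0,0,0,0,85, 0,0,0,0,0,0,85, 0,0,0,0,0,0,85, 0,0,0,0,0,0,85]'
python3 - <<'E'
from h import *
im,p,s=look("w7.png");print(s['time_s'],p[0].round(1))
print(tod(s,[590.7,-156,170]))
E
```

```text
time_s: 20.65
tool_pos: [561.0, 162.7, 45.6]
ee_rot: [[-0.918, 0.396, -0.001], [0.396, 0.918, -0.0], [0.001, -0.0, -1.0]]
contact_force: [0.6, 0.1, 0.2]
grip_width: 0.773
gripper_force: 0.0
time_s: 21.9
tool_pos: [561.1, 162.7, 175.0]
ee_rot: [[-0.918, 0.396, -0.001], [0.396, 0.918, -0.0], [0.0, -0.0, -1.0]]
contact_force: [-0.4, 0.4, 0.5]
grip_width: 0.994
gripper_force: 0.0
21.9 [561.1 162.7 175. ]
[-153.3 -281.     5. ]
```

View pics/w7.png

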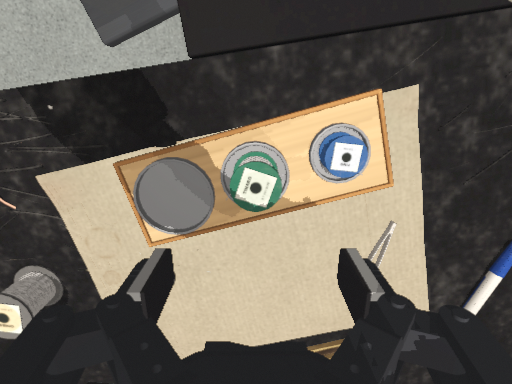

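The medium spool stands in the middle well at (255,178). Now the large one.

```bash
python3 -m inch '[0,0,0,-20,-36,0,85, 0,0,0,-20,-36,0,85, 0,0,0,-20,-36,0,85, 0,0,0,-20,-36,0,85, 0,0,0,-20,-36,0,85, 0,0,0,-20,-36,0,85, 0,0,0,-20,-36,0,85, 0,0,0,-13,-29,0,85, 0,0,0,0,0,0,85, 0,0,0,0,0,0,85]'
python3 - <<'E'
from h import *
for i in range(4): r.snapshot("wrist")
im,p,s=look("w8.png");print(s['time_s'],p[0].round(1))
for d in r.search_frame("wrist","spool_large_centre")[:4]:
        b=d['bbox'];print(np.round(b),d['score'],ray("wrist",((b[0]+b[2])/2,(b[1]+b[3])/2),29,p).round(1))
E
```

```text
time_s: 23.2
tool_pos: [590.6, -155.0, 175.2]
ee_rot: [[-0.919, 0.395, -0.0], [0.395, 0.919, 0.001], [0.0, 0.001, -1.0]]
contact_force: [-0.5, -0.1, -0.5]
grip_width: 0.998
gripper_force: 0.0
23.4 [ 590.7 -154.5  175.4]
[223. 144. 287. 215.] 0.98 [ 592.5 -156.4]
[203. 242. 260. 314.] 0.78 [ 691.6 -228.8]
[159. 288. 182. 335.] 0.75 [ 705.8 -317.8]
```

View pics/w8.png

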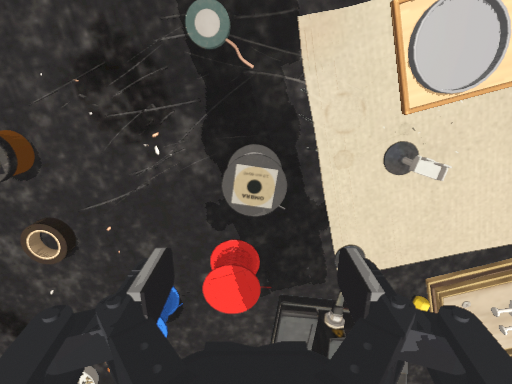

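```bash
python3 - <<'E'
from h import *
s=r.sense();p=(np.array(s['tool_pos']),np.array(s['ee_rot']));print(p[0].round(1))
a=ray("wrist",(254.5,185.5),58,p);print(a)
print(tod(s,[*a,22]))
E
```

```text
[ 590.7 -155.   175.4]
[ 590.00173097 -156.2650446 ]
[ 1.000e-01 -1.500e+00  1.534e+02]
```

```bash
python3 -m inch '[0,0,0,0,-1.5,15,85.4, 0,0,0,0,0,25,85.4, 0,0,0,0,0,25,85.4, 0,0,0,0,0,25,85.4, 0,0,0,0,0,20,85.4, 0,0,0,0,0,15,85.4, 0,0,0,0,0,13,85.4, 0,0,0,0,0,10,85.4, 0,0,0,0,0,5,85.4, 0,0,0,0,0,0,85.4]'
python3 -m inch '[0,0,0,0,0,0,70, 0,0,0,0,0,0,50, 0,0,0,0,0,0,40, 0,0,0,0,0,0,40, 0,0,0,0,0,0,40, 0,0,0,0,0,0,40, 0,0,0,0,0,-10,40, 0,0,0,0,0,-30,40, 0,0,0,0,0,-50,40, 0,0,0,0,0,-50,40]' 50
```

```text
time_s: 24.75
tool_pos: [589.9, -157.3, 22.2]
ee_rot: [[-0.918, 0.396, -0.0], [0.396, 0.918, -0.0], [0.0, -0.0, -1.0]]
contact_force: [-0.0, -0.1, 1.2]
grip_width: 0.998
gripper_force: 0.0
time_s: 26.0
tool_pos: [589.2, -157.3, 163.6]
ee_rot: [[-0.918, 0.396, -0.001], [0.396, 0.918, 0.0], [0.001, -0.0, -1.0]]
contact_force: [1.0, 0.1, -2.9]
grip_width: 0.707
gripper_force: 55.1
```

```bash
python3 -m inch '[0,0,0,16,24,0,40, 0,0,0,16,24,0,40, 0,0,0,16,24,0,40, 0,0,0,16,24,0,40, 0,0,0,16,24,0,40, 0,0,0,16,24,0,40, 0,0,0,16,24,0,40, 0,0,0,18,25,0,40, 0,0,0,0,0,0,40, 0,0,0,0,0,0,40]'
python3 - <<'E'
from h import *
for i in range(4): r.snapshot("wrist")
im,p,s=look("w9.png");print(s['time_s'],p[0].round(1),s['grip_width'])
for l in("well_small_floor","well_medium_floor","well_large_floor"):
    for d in r.search_frame("wrist",l)[:2]:
        b=d['bbox'];print(l,np.round(b),d['score'],ray("wrist",((b[0]+b[2])/2,(b[1]+b[3])/2),21,p).round(1))
print(tod(r.sense(),[546.5,71.5,35.2]))
E
```

```text
time_s: 27.25
tool_pos: [546.7, 70.7, 162.4]
ee_rot: [[-0.918, 0.396, -0.0], [0.396, 0.918, -0.001], [-0.0, -0.001, -1.0]]
contact_force: [-0.6, 0.2, -2.6]
grip_width: 0.705
gripper_force: 55.2
27.45 [547.   70.2 162.2] 0.7013580464580251
well_small_floor [402. 100. 470. 162.] 0.95 [571.8 248.4]
well_medium_floor [306. 121. 381. 194.] 0.81 [561.5 158.3]
well_large_floor [212. 135. 302. 201.] 0.87 [537.3  75.7]
[  0.6   0.3 127.1]
```

View pics/w9.png

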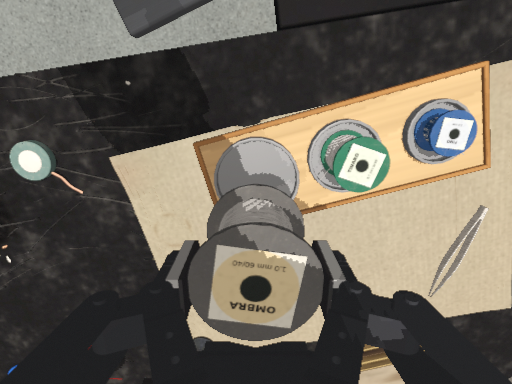

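The large spool hangs upright over its well, centred about (257,178), and both placed spools stand in theirs. Lowering now.

```bash
python3 -m inch '[0,0,0,0.5,0,15,40, 0,0,0,0,0,25,40, 0,0,0,0,0,25,40, 0,0,0,0,0,20,40, 0,0,0,0,0,15,40, 0,0,0,0,0,12,40, 0,0,0,0,0,8,40, 0,0,0,0,0,2,40, 0,0,0,0,0,0,40, 0,0,0,0,0,0,40]'
```

```text
time_s: 28.9
tool_pos: [546.8, 71.7, 40.8]
ee_rot: [[-0.918, 0.396, 0.001], [0.396, 0.918, 0.0], [-0.001, 0.001, -1.0]]
contact_force: [-0.0, -0.3, -2.4]
grip_width: 0.702
gripper_force: 55.2
```

```bash
python3 -m inch '[0,0,0,0,0,3,40, 0,0,0,0,0,2.3,40, 0,0,0,0,0,0,40, 0,0,0,0,0,0,40, 0,0,0,0,0,0,65, 0,0,0,0,0,0,70, 0,0,0,0,0,0,76, 0,0,0,0,0,0,76, 0,0,0,0,0,-5,76, 0,0,0,0,0,-10,76]'
python3 -m inch '[0,0,0,0,0,-20,76, 0,0,0,0,0,-30,76, 0,0,0,0,0,-40,76, 0,0,0,0,0,-40,76, 0,0,0,0,0,-20,76, 0,0,0,0,0,0,76, 0,0,0,0,0,0,76, 0,0,0,0,0,0,76, 0,0,0,0,0,0,76, 0,0,0,0,0,0,76]'
python3 - <<'E'
from h import *
im,p,s=look("w10.png");a=cv2.imread("pics/w10.png")
b=r.snapshot("scene")[:,:,::-1]
cv2.imwrite("pics/fin.png",np.hstack([a[60:330,:400],cv2.resize(b[115:250,180:380],(400,270),interpolation=cv2.INTER_CUBIC)]))
E
```

```text
time_s: 30.15
tool_pos: [546.2, 71.6, 50.2]
ee_rot: [[-0.918, 0.396, -0.001], [0.396, 0.918, -0.0], [0.001, -0.0, -1.0]]
contact_force: [0.3, 0.1, -1.2]
grip_width: 0.89
gripper_force: 0.0
time_s: 31.4
tool_pos: [546.3, 71.6, 199.5]
ee_rot: [[-0.918, 0.396, -0.001], [0.396, 0.918, -0.0], [0.001, -0.0, -1.0]]
contact_force: [-0.9, 0.8, 0.2]
grip_width: 0.89
gripper_force: 0.0
```

View pics/fin.png

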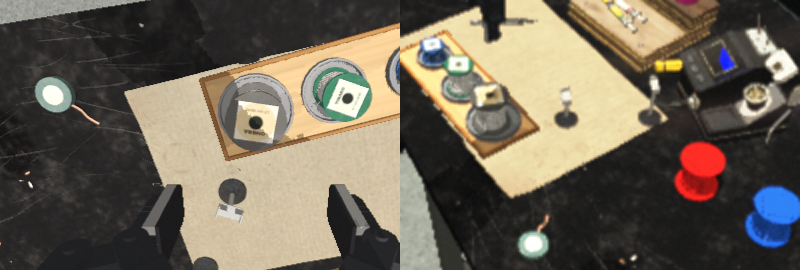

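All three spools stand upright in their wells, and the fingers are clear at z = 200. Handing in.

```bash
python3 -c "
from cell import r
print(r.finish_job())"
```

```text
the job is handed in; nothing more can be done
None
```

I placed the small, medium and large solder spools upright in their matching wells, in that order, left everything else untouched, and handed the job in after about 31 s; no verdict came back.

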